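# Load and close a split grinding jar

### The job

Pick up the small green pouring tray by its black fin, tip its four white grinding balls over the mouth of the open grinding jar so that all four go in, and stand the empty tray back upright on the worktop. Then fit the steel lid onto the jar's two brass dowels and press it fully home against the springy orange gasket, metal to metal, and finish still holding it pressed shut with the gripper (do not let go). Leave the other things on the worktop where they are.

Things in the scene. Friction and masses are not known exactly. Their poses are not given: they have to be found in the camera images.
- jar: lower jar half, fixed: steel block 124 (x) x 92 (y) x 62 (high) mm on a foot plate 164 x 60 x 8; round cavity of 70 mm diameter, 50 deep, open on top. Two brass dowels, 8 mm diameter, at x = -52 and +52, y = 0, end 13 mm above the top face (last 5 mm tapered to 3). Origin: centre of underside, z up; a half turn about z makes no difference
- jar_mouth (a point): centre of the jar's mouth, at the level of the block's top face, 62 mm above the worktop
- gasket (a joint): orange ring round the mouth (inside 70, outside 78 mm) on springs: 0 = up, 5 mm above the top face; 0.005 = flush. 6 N starts it, 14 N presses it flush, including the lid's own weight (about 3 N, which alone does not close it); pushing on, metal to metal, does no harm
- lid: loose steel lid, about 0.3 kg, lying flat: plate 124 (x) x 92 (y) x 14 mm, two 10 mm through holes at x = -52 and +52, y = 0; on top a central blue grip rib, 56 long (x), 22 thick (y), from 14 to 51 mm above the underside. Origin: centre of underside, z up; a half turn makes no difference. Seated: origin 62 mm above the worktop, x along the jar's x
- lid_rib (a point): grip point at the middle of the lid's blue rib, 38 mm above the lid's underside
- tray: loose green tray, about 0.15 kg: pan 56 wide (y), x = -51 to 54 mm, walls 30 high, open in front (-x). Floor flat (4 thick) behind x = 0, ahead a 12 degree ramp up to the spout: level, the balls stay; tipped spout down past 15 degrees they roll out (35 is ample). Behind, a black grip fin: 12 thick (y), x = 61 to 95, 64 high. Origin: underside, below the ramp's start, z up
- tray_fin (a point): grip point on the tray's black fin: x = 78 mm, 46 mm above the tray's underside
- tray_spout (a point): middle of the tray's spout edge: x = -51 mm, 15 mm above the tray's underside
- ball_1_center (a point): centre of a white ceramic grinding ball of 18 mm diameter, about 18 g, one of four alike lying loose in the tray
- ball_2_center (a point): centre of a white ceramic grinding ball of 18 mm diameter, about 18 g, one of four alike lying loose in the tray
- ball_3_center (a point): centre of a white ceramic grinding ball of 18 mm diameter, about 18 g, one of four alike lying loose in the tray
- ball_4_center (a point): centre of a white ceramic grinding ball of 18 mm diameter, about 18 g, one of four alike lying loose in the tray
- beaker: empty clear beaker, 72 mm across and 92 mm high, standing behind the work; loose bystander, to be left alone. Origin at the centre of its underside.
- cream_jar: white cream jar, 62 mm across and 51 mm high, standing behind the work; loose bystander, to be left alone. Origin at the centre of its underside.
- vial: small vial with white cap, 22 mm across and 49 mm high, behind the work; loose bystander, to be left alone. Origin at the centre of its underside.
Mind the look-alikes: they are no part of the job. Leave any red look-alike of the lid alone.

How it is judged (in metres and radians):
On the way, in this order (a step that is already met when the one before it is completed fails the run):
1. the tray is tipped, spout down, above the jar's mouth with the fingers holding it (angle between tray's own z axis and vertical above 0.15 rad and horizontal distance between tray_spout and jar_mouth below 0.09 m and height (world z) of tray_spout above 0.062 m and contact force between the fingers and tray above 1 N).
2. all four balls are in the jar (horizontal distance between each of ball_1_center, ball_2_center, ball_3_center, ball_4_center and jar_mouth below 0.04 m and z of ball_1_center in the frame of jar_mouth between -0.06 and -0.012 m and z of ball_2_center in the frame of jar_mouth between -0.06 and -0.012 m and z of ball_3_center in the frame of jar_mouth between -0.06 and -0.012 m and z of ball_4_center in the frame of jar_mouth between -0.06 and -0.012 m), for 0.2 s.
3. the empty tray stands upright on the worktop again, let go (height (world z) of tray below 0.008 m and angle between tray's own z axis and vertical below 0.1 rad and contact force between the fingers and tray below 0.5 N), for 0.2 s.
At the end, for the whole second after the job is handed in: Four balls in the cavity (12 mm or more below the top face), tray upright on the worktop, lid on both dowels (within 4 mm, 0.06 rad, 1.5 mm of the top face; gasket down 3.8 mm or more), the fingers still pressing it (over 3 N), at rest (all of step 2 and height (world z) of tray below 0.008 m and angle between tray's own z axis and vertical below 0.1 rad and horizontal distance between lid and jar_mouth below 0.004 m and angle between the x axis of lid and the x axis of jar, either way round below 0.06 rad and angle between lid's own z axis and vertical below 0.03 rad and z of lid in the frame of jar_mouth below 0.0015 m and value of joint gasket above 0.0038 m and contact force between the fingers and lid above 3 N and linear speed of lid below 0.02 m/s); the arm keeps its last pose, push and grip.
It fails at once if the beaker is pushed away or knocked over (distance of beaker from where it was at the start of the episode above 0.025 m or angle between beaker's own z axis and vertical above 0.5 rad).
It fails at once if the cream jar is pushed away or knocked over (distance of cream_jar from where it was at the start of the episode above 0.025 m or angle between cream_jar's own z axis and vertical above 0.5 rad).
It fails at once if the vial is pushed away or knocked over (distance of vial from where it was at the start of the episode above 0.025 m or angle between vial's own z axis and vertical above 0.5 rad).
It also fails if it takes over 72 s, if anything falls off the work surface, if the arm or the gripper's body presses on something with over 40 N, if the wrist force passes 120 N, or if a joint passes its speed limit or range.

### The arm

A 6-joint arm with a two-finger parallel gripper is mounted at the origin on a cart in front of the work surface, level with it; the furniture and walls round the work are solid. World frame = base frame: x ahead of the robot, y to its left, z up, the work surface at z = 0. Lengths are in mm, angles in rad, forces in N, time in s.
With the tool pointing down it reaches from about 350 to 875 mm from the base axis. Payload 4.2 kg.
Tool frame: the origin (TCP) lies between the finger pads; the fingertips stand 11 mm ahead of it and the grasp point (between the pads) lies 8 mm behind it; z points along the fingers, y is the direction in which the jaws open and shut (so a half turn about z gives the same grasp; the last joint's range is limited). The gripper opens to 85 mm and grips with 20 to 120 N. Pads are 22 mm wide; open, the fingers measure 114 mm over their backs; the gripper's body (76 mm by 85 mm) begins 54 mm behind the grasp point. The pads swing forward as they close: fully open they stand 13 mm farther back than shut.
Start: joints at [-0.921, 0.385, 0.008, 0, -1.194, -0.259], TCP at [238.093, -577.85, 242.312] pointing down, gripper open.
Joint ranges: [-3.14, 3.14], [-1.21, 2.06], [-1.07, 1.41], [-3.16, 2.05], [-2.99, -0.16], [-3.1, 3.1]. Speed limits (rad/s): [2.79, 2.79, 3.14, 3.14, 3.14, 3.14].

### API

Orientations are given as a unit quaternion [x, y, z, w].
In Python, from bench import * gives the robot as it stands.
- The arm moves only by the tool servo_tool, never from a script. Its argument "rows" is a list of rows, each a list of 7 numbers: the opening, from 0 (shut) to 1 (fully open), then the shift along the tool's x, y, z in cm, then the turn, a rotation vector about the tool's x, y, z in degrees. A call has 1 to 12 rows; each row shifts and turns the commanded pose from where the row before left it, along the tool's axes as they then stand; what a row does not reach is not made up. A row lasts 1/10 s, in which the tool goes at most 50 mm and 8.59 degrees, less where a joint would pass 70% of its speed; a pose out of reach is approached as far as the arm can. A call is refused whole if a number of a shift passes 5 or a number of a turn 8.59, either way. A call with a gripper value outside its range is refused whole. The fingers move at their own pace and stop on an object; the grip force is fixed at half the most. Time passes only in rows, so rows that do not move let the fingers close. It gives the time, the measured TCP pose, the force and the opening at its end, in the units of the state.
- read_state(): the state, without advancing time (a new reading comes with each control period).
- get_image(name): name is "scene" or "top" or "wrist"; returns a dict with "image" (420x560x3 uint8, red, green, blue), "mtx" (3x3 intrinsics, pixels), "extrinsics" (4x4, takes a point from camera to world coordinates). Camera axes: x right, y up, looking along -z (the intrinsics and any distortion apply to the point x, -y, -z); pixel columns grow to the right and rows downward; lengths in mm; the calibration is good to about 2 mm. A picture is of the moment at which its call begins. There is no depth.
- job_done(): hands the job in, once; it reports no verdict.
The state is a dict: "clock": time; "joints": joint angles; "joint_vel": joint speeds; "joint_efforts": joint torques, N m; "position": TCP position; "ee_rot": TCP orientation; "contact_force": force on the tool from outside, world axes, zero at the start; "wrist_torque": the same for the moment, N m; "gripper_width": finger opening in mm.
Only numpy, scipy, OpenCV 4.12 (cv2) and the standard library are available. Lean on these libraries where they do the work, as an engineer would, in place of code of your own. Each camera call takes 0.05 s, during which the arm holds its last target. There are 200 camera calls.

## Working session

There is one attempt and no reset: what is moved stays moved. The work goes in short steps, Python scripts to look and compute and a tool call to move; the robot and the scene stay as the last step left them, time stands still between calls to the robot, and variables do not carry over. Pictures are saved under pics/ and viewed, about 8 in all and at most 12, crops included, and the job is handed in when it is done.

Besides the shell and the picture viewer there is one more tool, called in YAML: its name, and indented under it one key for each argument. servo_tool: Moves the arm, as the interface text tells. Its arguments: {"type":"object","properties":{"rows":{"type":"array","items":{"type":"array","items":{"type":"number"}}}},"required":["rows"]}

```bash
ls; mkdir -p pics; python3 - <<'E'
from bench import *
import cv2,numpy as np
s=read_state();print(s)
for n in("scene","top"):
    d=get_image(n);cv2.imwrite(f"pics/{n}0.png",d["image"][:,:,::-1]);print(n,d["mtx"].tolist(),np.round(d["extrinsics"],4).tolist(),[k for k in d])
E
```

```text
pics
{'clock': 0.0, 'joints': array([-9.21394964e-01,  3.85510968e-01,  6.58338347e-03, -5.11797498e-04,
       -1.19399615e+00, -2.58591422e-01]), 'joint_vel': array([-2.02455715e-03,  1.40685566e-03, -3.92306108e-04, -2.21377959e-03,
       -2.73764826e-03,  5.94602809e-05]), 'joint_efforts': array([ 1.00131520e-04, -3.92287159e+01,  1.88399345e+01,  4.18608338e+00,
       -4.69559236e-03, -8.62824862e-06]), 'position': array([ 237.87508022, -577.33184091,  241.23057308]), 'ee_rot': array([-1.94071085e-01,  9.80986863e-01,  1.06026202e-03, -2.52745519e-04]), 'contact_force': array([-0.6463255 , -1.08134572, -0.94696085]), 'wrist_torque': array([ 0.03269565, -0.01630053, -0.03250302]), 'gripper_width': 85.64966535436508}
scene [[464.4587740238853, 0.0, 284.501192488186], [0.0, 464.4587740238853, 210.05746692681478], [0.0, 0.0, 1.0]] [[-0.5887, 0.3626, -0.7225, -287.9015], [-0.808, -0.2887, 0.5136, 543.0406], [-0.0223, 0.8861, 0.4629, 568.6533], [0.0, 0.0, 0.0, 1.0]] ['image', 'mtx', 'extrinsics']
top [[476.52450391951635, 0.0, 272.3914896959007], [0.0, 476.52450391951635, 214.37253425060666], [0.0, 0.0, 1.0]] [[0.0104, 0.9967, -0.0803, 376.4198], [-0.9999, 0.0099, -0.0077, 10.0812], [-0.0069, 0.0803, 0.9967, 1398.1671], [0.0, 0.0, 0.0, 1.0]] ['image', 'mtx', 'extrinsics']
```

View pics/top0.png

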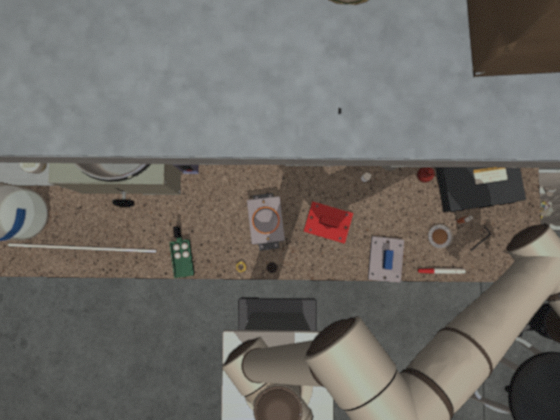

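View pics/scene0.png

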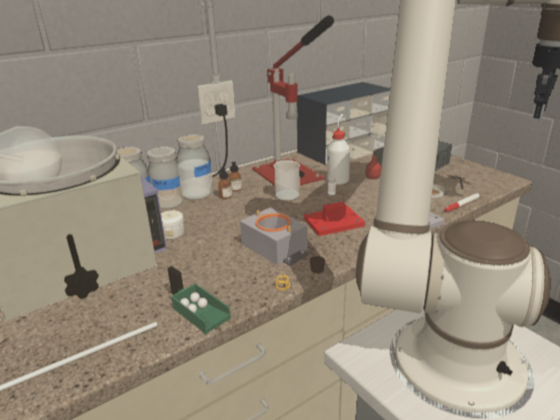

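The top view shows the tray at about (181,255) with its fin at the upper end, the jar at (266,220), the steel lid with its blue rib at (387,258) and the red look-alike at (329,222). The scene view agrees.

```bash
cat > h.py <<'E'
from bench import *
import cv2,numpy as np
from scipy.spatial.transform import Rotation as R
F=np.diag([1.,-1,-1])
def ray(d,uv,z):
    E=np.array(d["extrinsics"]);K=np.array(d["mtx"])
    v=E[:3,:3]@F@np.linalg.solve(K,[uv[0],uv[1],1]);o=E[:3,3]
    return o+v*(z-o[2])/v[2]
def proj(d,P):
    E=np.array(d["extrinsics"]);K=np.array(d["mtx"])
    c=(np.atleast_2d(P)-E[:3,3])@E[:3,:3]@F
    q=c@K.T;return q[:,:2]/q[:,2:]
E
python3 - <<'E'
from h import *
d=get_image("top");im=d["image"][:,:,::-1].copy()
a=[im[r:r+80,c:c+80] for r,c in((215,140),(180,226),(220,345))]
cv2.imwrite("pics/crops.png",cv2.resize(np.hstack(a),None,fx=3.33,fy=3.33,interpolation=cv2.INTER_CUBIC))
hsv=cv2.cvtColor(im,cv2.COLOR_BGR2HSV)
def seg(n,lo,hi,z,box):
    m=cv2.inRange(hsv,lo,hi);k=np.zeros_like(m);r,c,h,w=box;k[r:r+h,c:c+w]=m[r:r+h,c:c+w]
    p=np.argwhere(k)[:,::-1].astype(np.float32);rc=cv2.minAreaRect(p)
    print(n,len(p),rc);print(np.round([ray(d,q,z)[:2] for q in [rc[0],*cv2.boxPoints(rc)]],1).tolist())
seg("tray",(60,60,20),(95,255,160),30,(215,140,80,80))
seg("gask",(3,110,90),(18,255,255),67,(190,236,60,60))
seg("rib",(105,100,40),(125,255,255),51,(220,345,80,80))
E
```

```text
tray 471 ((181.40174865722656, 256.01312255859375), (40.3099365234375, 19.031572341918945), 82.40535736083984)
[[364.4, 280.0], [417.6, 316.2], [425.4, 262.1], [311.5, 244.0], [303.8, 297.8]]
gask 101 ((265.0, 220.0), (26.0, 26.0), 90.0)
[[467.6, 40.9], [503.8, 77.8], [504.5, 4.8], [431.6, 4.1], [430.8, 76.8]]
rib 146 ((388.0, 259.0), (18.0, 8.0), 90.0)
[[362.3, -305.7], [387.4, -294.7], [387.6, -317.2], [337.3, -316.7], [337.0, -294.3]]
```

View pics/crops.png

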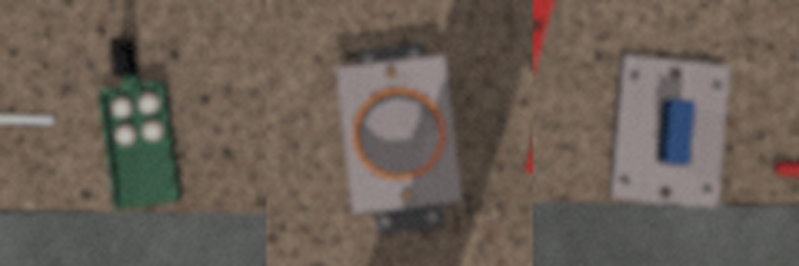

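```bash
python3 - <<'E'
from h import *
T=get_image("top");S=get_image("scene")
for n,d,uv,z in [("dow1",T,(263.5,201.3),75),("dow2",T,(268.3,238.6),75),("hole1",T,(387.9,241.9),14),("hole2",T,(384.6,277.4),14),("fin far",T,(176.7,227.2),64),("fin near",T,(177.5,236),64),
 ("wall bottom?",T,(200,163),0),("beaker base",S,(287,196),0),("cream base",S,(171,234),0),("vial",S,(332,192),0),("edge",T,(200,280),0),("jar scene gasket",S,(273,223),67),("finS",S,(175,268),64),("clampbase",S,(290,185),0),("oven corner",S,(163,250),0)]:
    print(n,np.round(ray(d,uv,z)[:2],1))
s=read_state();print(R.from_quat(s["ee_rot"]).as_matrix().round(3))
W=get_image("wrist");E=np.array(W["extrinsics"]);M=R.from_quat(s["ee_rot"]).as_matrix()
print("cam in tool",(M.T@(E[:3,3]-s["position"])).round(1),(M.T@E[:3,:3]).round(3).tolist(),W["mtx"].tolist())
E
```

```text
dow1 [519.3  45.5]
dow2 [415.4  30.9]
hole1 [ 411.2 -314.6]
hole2 [ 309.1 -304.2]
fin far [445.1 288.6]
fin near [420.4 285.7]
wall bottom? [640.1 237.6]
beaker base [ 664.1 -143.5]
cream base [670.1 202.6]
vial [ 605.  -258.8]
edge [295.1 229.8]
jar scene gasket [460.8  43. ]
finS [436.8 288.1]
clampbase [ 718.4 -194.4]
oven corner [613.4 247.3]
[[-0.925 -0.381 -0.   ]
 [-0.381  0.925  0.001]
 [ 0.     0.001 -1.   ]]
cam in tool [  66.2    0.6 -132.7] [[-0.001, 0.966, 0.258], [1.0, 0.001, 0.001], [0.001, 0.258, -0.966]] [[320.9372358641467, 0.0, 279.21704954763516], [0.0, 320.9372358641467, 211.35753267962696], [0.0, 0.0, 1.0]]
```

```bash
cat >> h.py <<'E'
def down(yaw,tilt=0):
    "tool down with x pointing backwards along tray/jar x at yaw deg; tilt = spout-down deg"
    return R.from_euler("z",yaw,degrees=True)*R.from_euler("y",-tilt,degrees=True)*R.from_matrix([[-1,0,0],[0,1,0],[0,0,-1]])
def plan(wps,start=None,step=45,rs=8):
    "wps: list of (pos, Rotation, opening[, step, rotstep]); prints rows"
    if start is None:
        s=read_state();start=(s["position"],R.from_quat(s["ee_rot"]))
    p,r=np.array(start[0],float),start[1];out=[]
    for w in wps:
        st=w[3] if len(w)>3 else step;ro=w[4] if len(w)>4 else rs
        P,Q,g=np.array(w[0],float),w[1],w[2]
        n=max(1,int(np.ceil(max(np.linalg.norm(P-p)/st,np.degrees((r.inv()*Q).magnitude())/ro))))
        for k in range(n,0,-1):
            t=np.round(r.inv().apply((P-p)/k)/10,2);a=np.round((r.inv()*Q).as_rotvec(degrees=True)/k,1)
            out.append([g,*(t+0.).tolist(),*(a+0.).tolist()])
            p=p+r.apply(t*10);r=r*R.from_rotvec(a,degrees=True)
    print("end",p.round(1),r.as_quat().round(4).tolist())
    for i in range(0,len(out),12): print(str(out[i:i+12]).replace(" ",""))
E
python3 -c "
from h import *
plan([((470,-150,260),down(10),1),((425,285,200),down(9),1)])"
```

```text
end [425.  285.1 200. ] [-0.0784, 0.9969, 0.0003, -0.0001]
[[1,-3.43,2.79,-0.16,0.0,0.0,1.1],[1,-3.38,2.86,-0.16,0.0,0.0,1.1],[1,-3.32,2.92,-0.16,0.0,0.0,1.1],[1,-3.26,2.99,-0.16,0.0,0.0,1.1],[1,-3.21,3.05,-0.16,0.0,0.0,1.1],[1,-3.15,3.11,-0.16,0.0,0.0,1.1],[1,-3.09,3.17,-0.17,0.0,0.0,1.2],[1,-3.02,3.23,-0.16,0.0,0.0,1.1],[1,-2.96,3.29,-0.17,0.0,0.0,1.2],[1,-2.88,3.35,-0.16,0.0,0.0,1.1],[1,-2.82,3.4,-0.17,0.0,0.0,1.2],[1,-0.31,4.36,0.6,0.0,0.0,0.1]]
[[1,-0.3,4.36,0.6,0.0,0.0,0.1],[1,-0.3,4.36,0.6,0.0,0.0,0.1],[1,-0.29,4.36,0.6,0.0,0.0,0.1],[1,-0.28,4.36,0.61,0.0,0.0,0.1],[1,-0.27,4.37,0.6,0.0,0.0,0.1],[1,-0.27,4.37,0.61,0.0,0.0,0.1],[1,-0.26,4.36,0.6,0.0,0.0,0.1],[1,-0.25,4.37,0.61,0.0,0.0,0.1],[1,-0.25,4.37,0.6,0.0,0.0,0.1]]
```

servo_tool:
  rows:
    - [1,-3.4,2.8,-0.2,0,0,1.1]
    - [1,-3.4,2.9,-0.2,0,0,1.1]
    - [1,-3.3,2.9,-0.2,0,0,1.1]
    - [1,-3.3,3.0,-0.2,0,0,1.1]
    - [1,-3.2,3.0,-0.2,0,0,1.1]
    - [1,-3.2,3.1,-0.2,0,0,1.1]
    - [1,-3.1,3.2,-0.1,0,0,1.2]
    - [1,-3.0,3.2,-0.1,0,0,1.1]
    - [1,-3.0,3.3,-0.1,0,0,1.2]
    - [1,-2.9,3.3,-0.2,0,0,1.1]
    - [1,-2.8,3.4,-0.2,0,0,1.2]
    - [1,-0.3,4.4,0.6,0,0,0.1]

```text
clock: 1.5
position: [469.2, -104.9, 256.1]
ee_rot: [-0.086, 0.996, -0.0, 0.002]
contact_force: [0.4, 0.4, -1.2]
gripper_width: 85.2
```

servo_tool:
  rows:
    - [1,-0.3,4.4,0.6,0,0,0.1]
    - [1,-0.3,4.4,0.6,0,0,0.1]
    - [1,-0.3,4.4,0.6,0,0,0.1]
    - [1,-0.3,4.4,0.6,0,0,0.1]
    - [1,-0.3,4.4,0.6,0,0,0.1]
    - [1,-0.3,4.4,0.6,0,0,0.1]
    - [1,-0.3,4.3,0.6,0,0,0.1]
    - [1,-0.3,4.3,0.6,0,0,0.1]
    - [1,-0.2,4.3,0.6,0,0,0.1]
    - [1,0,0,0,0,0,0]

```text
clock: 2.5
position: [426.6, 289.3, 200.4]
ee_rot: [-0.081, 0.997, -0.0, -0.0]
contact_force: [-0.1, -0.6, 0.2]
gripper_width: 85.3
```

```bash
python3 - <<'E'
from h import *
d=get_image("wrist");im=d["image"][:,:,::-1].copy();s=read_state();print(s["clock"],s["position"],s["ee_rot"])
cv2.imwrite("pics/w1.png",im)
import pickle;pickle.dump(d,open("w1.pkl","wb"))
for z,lo,hi in((30,(60,60,20),(95,255,160)),):
    m=cv2.inRange(cv2.cvtColor(im,cv2.COLOR_BGR2HSV),lo,hi)
    n,l,st,c=cv2.connectedComponentsWithStats(m);i=1+st[1:,4].argmax();p=np.argwhere(l==i)[:,::-1].astype(np.float32)
    rc=cv2.minAreaRect(p);print(rc,[ray(d,q,z)[:2].round(1).tolist() for q in cv2.boxPoints(rc)])
E
```

```text
2.55 [426.44606849 287.28350509 200.59690121] [-8.00970021e-02  9.96786901e-01 -4.10344208e-04 -4.19918498e-04]
((281.5, 122.5), (127.0, 63.0), 90.0) [[309.9, 244.8], [301.2, 298.8], [410.9, 319.6], [420.6, 260.1]]
```

View pics/w1.png

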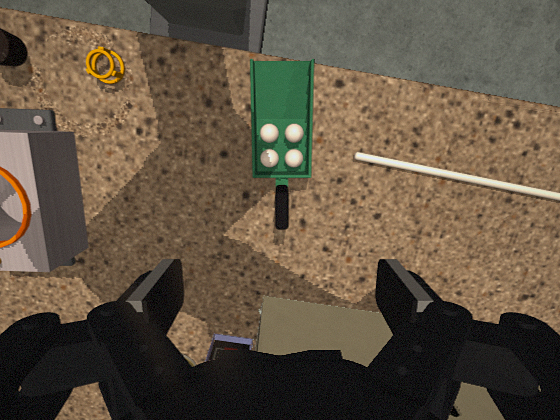

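The wrist view shows the tray pan (rim corners near (253,177), (312,177), (252,61) and (314,61)), the four balls at its rear, and the fin from (281,180) to (281,228).

```bash
python3 - <<'E'
from h import *
import pickle
from scipy.optimize import least_squares
d=pickle.load(open("w1.pkl","rb"))
px=np.array([(253,177),(312,177),(252,61),(314,61)],float)
M=np.array([(54,-28,30),(54,28,30),(-51,-28,30),(-51,28,30)],float)
def w(q,M): return R.from_euler("z",q[2]).apply(M)+[q[0],q[1],0]
f=lambda q:(proj(d,w(q,M))-px).ravel()
o=least_squares(f,[360,280,.16]);print(o.x,np.degrees(o.x[2]),f(o.x).round(1))
print("fin",w(o.x,[(78,0,46)]),proj(d,w(o.x,[(61,0,64),(95,0,64),(95,0,0),(61,0,0)])).round(1).tolist())
E
```

```text
[3.55835215e+02 2.81171180e+02 1.59140119e-01] 9.118057192749127 [ 0.1  2.2 -0.1  2.3 -1.3 -1.9  1.3 -1.8]
fin [[432.84959984 293.5317816   46.        ]] [[282.9, 193.8], [282.7, 231.5], [282.1, 212.6], [282.2, 181.3]]
```

```bash
python3 -c "
from h import *
plan([((432,293.3,120),down(9.1),1,40),((432,293.3,38),down(9.1),1,20)])"
```

```text
end [431.9 293.3  38. ] [-0.0792, 0.9969, -0.0003, 0.0005]
[[1,-0.22,0.17,2.69,0.0,0.0,0.0],[1,-0.22,0.17,2.68,0.0,0.0,0.0],[1,-0.21,0.17,2.69,0.0,-0.1,0.1],[1,0.0,0.0,1.64,0.0,0.0,0.0],[1,0.0,0.0,1.64,0.0,0.0,0.0],[1,0.0,0.0,1.64,0.0,0.0,0.0],[1,0.0,0.0,1.64,0.0,0.0,0.0],[1,0.01,0.01,1.64,0.0,0.0,0.0]]
```

servo_tool:
  rows:
    - [1,-0.22,0.17,2.7,0,0,0]
    - [1,-0.22,0.17,2.7,0,0,0]
    - [1,-0.22,0.17,2.7,0,0,0.1]
    - [1,0,0,1.64,0,0,0]
    - [1,0,0,1.64,0,0,0]
    - [1,0,0,1.64,0,0,0]
    - [1,0,0,1.64,0,0,0]
    - [1,0,0,1.64,0,0,0]
    - [1,0,0,0,0,0,0]
    - [1,0,0,0,0,0,0]

```text
clock: 3.55
position: [433.1, 290.8, 38.7]
ee_rot: [-0.077, 0.997, -0.0, 0.0]
contact_force: [0.2, 0.4, 0.5]
gripper_width: 85.6
```

servo_tool:
  rows:
    - [0.5,0,0,0,0,0,0]
    - [0.3,0,0,0,0,0,0]
    - [0.2,0,0,0,0,0,0]
    - [0,0,0,0,0,0,0]
    - [0,0,0,0,0,0,0]
    - [0,0,0,0,0,0,0]
    - [0,0,0,0,0,0,0]
    - [0,0,0,0,0,0,0]
    - [0,0,0,0,0,0,0]

```text
clock: 4.45
position: [432.9, 291.7, 38.7]
ee_rot: [-0.078, 0.997, 0.0, 0.0]
contact_force: [0.0, -0.1, 4.4]
gripper_width: 11.4
```

```bash
cat >> h.py <<'E'
def trayT(spout,yaw,tilt,off=(-129,0,-23.7)):
    Q=R.from_euler("z",yaw,degrees=True)*R.from_euler("y",-tilt,degrees=True)
    return np.array(spout)-Q.apply(off),down(yaw,tilt)
def jp(dx,z,c=(467.3,39.3),yaw=8):
    a=np.radians(yaw);return (c[0]+dx*np.cos(a),c[1]+dx*np.sin(a),z)
E
python3 -c "
from h import *
s=read_state();p=s['position'];q=R.from_quat(s['ee_rot'])
plan([(p+[0,0,30],q,0,15),(p+[0,0,115],q,0,30),(*trayT(jp(18,120),8,0),0,26),(*trayT(jp(18,92),8,12),0,10,2)]+[(*trayT(jp(18,90),8,t),0) for t in range(13,31)],start=(p,q))"
```

```text
end [584.   55.7 175. ] [-0.0674, 0.9635, 0.0183, 0.2585]
[[0,0.0,0.0,-1.5,0.0,0.0,0.0],[0,0.0,0.0,-1.5,0.0,0.0,0.0],[0,0.0,0.0,-2.83,0.0,0.0,0.0],[0,0.0,0.0,-2.83,0.0,0.0,0.0],[0,-0.01,0.01,-2.84,0.0,0.0,0.0],[0,-1.18,-2.14,0.08,0.0,0.0,0.1],[0,-1.19,-2.14,0.08,0.0,0.0,0.1],[0,-1.19,-2.14,0.08,0.0,0.0,0.1],[0,-1.19,-2.14,0.08,0.0,0.0,0.1],[0,-1.2,-2.13,0.08,0.0,0.0,0.1],[0,-1.2,-2.13,0.08,0.0,0.0,0.1],[0,-1.2,-2.13,0.09,0.0,0.0,0.1]]
[[0,-1.21,-2.13,0.08,0.0,0.0,0.0],[0,-1.21,-2.13,0.09,0.0,0.0,0.1],[0,-1.21,-2.12,0.08,0.0,0.0,0.0],[0,-1.21,-2.12,0.09,0.0,0.0,0.1],[0,-1.22,-2.13,0.08,0.0,0.0,0.0],[0,0.13,0.0,0.03,0.0,-2.0,0.0],[0,0.13,0.0,0.02,0.0,-2.0,0.0],[0,0.13,0.0,0.02,0.0,-2.0,0.0],[0,0.13,0.0,0.02,0.0,-2.0,0.0],[0,0.13,0.0,0.01,0.0,-2.0,0.0],[0,0.14,0.0,0.0,0.0,-2.0,0.0],[0,0.08,0.0,-0.03,0.0,-1.0,0.0]]
[[0,0.05,0.0,-0.22,0.0,-1.0,0.0],[0,0.04,0.0,-0.23,0.0,-1.0,0.0],[0,0.04,0.0,-0.22,0.0,-1.0,0.0],[0,0.05,0.0,-0.23,0.0,-1.0,0.0],[0,0.04,0.0,-0.22,0.0,-1.0,0.0],[0,0.04,0.0,-0.23,0.0,-1.0,0.0],[0,0.05,0.0,-0.22,0.0,-1.0,0.0],[0,0.04,0.0,-0.23,0.0,-1.0,0.0],[0,0.04,0.0,-0.22,0.0,-1.0,0.0],[0,0.05,0.0,-0.22,0.0,-1.0,0.0],[0,0.04,0.0,-0.23,0.0,-1.0,0.0],[0,0.04,0.0,-0.22,0.0,-1.0,0.0]]
[[0,0.05,0.0,-0.23,0.0,-1.0,0.0],[0,0.04,0.0,-0.22,0.0,-1.0,0.0],[0,0.04,0.0,-0.23,0.0,-1.0,0.0],[0,0.04,0.0,-0.22,0.0,-1.0,0.0],[0,0.05,0.0,-0.23,0.0,-1.0,0.0]]
```

servo_tool:
  rows:
    - [0,0,0,-1.0,0,0,0]
    - [0,0,0,-2.0,0,0,0]
    - [0,0,0,-2.8,0,0,0]
    - [0,0,0,-2.8,0,0,0]
    - [0,0,0,-2.0,0,0,0]
    - [0,-0.3,-0.5,-0.9,0,0,0]
    - [0,-0.7,-1.3,0.1,0,0,0.1]
    - [0,-1.2,-2.1,0.1,0,0,0.1]
    - [0,-1.2,-2.1,0.1,0,0,0.1]
    - [0,-1.2,-2.1,0.1,0,0,0.1]
    - [0,-1.2,-2.1,0.1,0,0,0.1]
    - [0,-1.2,-2.1,0.1,0,0,0.1]

```text
clock: 5.65
position: [520.2, 177.8, 145.1]
ee_rot: [-0.072, 0.997, -0.001, -0.002]
contact_force: [0.7, 1.3, -2.7]
gripper_width: 11.1
```

servo_tool:
  rows:
    - [0,-1.2,-2.1,0.1,0,0,0.1]
    - [0,-1.2,-2.1,0.1,0,0,0.1]
    - [0,-1.2,-2.1,0.1,0,0,0.1]
    - [0,-1.2,-2.1,0.1,0,0,0.1]
    - [0,-1.2,-2.1,0.1,0,0,0.1]
    - [0,-1.2,-2.1,0.1,0,0,0]
    - [0,-0.7,-1.5,0.1,0,0,0]
    - [0,-0.5,-0.8,0,0,0,0]
    - [0,0,0,0,0,0,0]
    - [0,0,0,0,0,0,0]

```text
clock: 6.65
position: [623.8, 44.5, 139.8]
ee_rot: [-0.068, 0.998, 0.0, -0.001]
contact_force: [-1.0, 0.8, -2.4]
gripper_width: 11.4
```

```bash
python3 -c "
from h import *
s=read_state();p=s['position'];q=R.from_quat(s['ee_rot']);print(s['clock'],p,q.as_quat(),s['gripper_width'],s['contact_force'])
im=[cv2.cvtColor(get_image(n)['image'],4) for n in('wrist','scene')]
cv2.imwrite('pics/w2.png',np.hstack([cv2.resize(im[0],(400,300)),cv2.resize(im[1][140:350,130:410],(400,300))]))
plan([(*trayT(jp(18,92),8,12),0,10,2)]+[(*trayT(jp(18,90),8,t),0) for t in range(13,31)],start=(p,q))"
```

```text
6.65 [623.82984358  44.5390741  139.8282811 ] [-6.78782596e-02  9.97693454e-01  4.72672416e-05 -5.57891525e-04] 11.367671634658784 [-1.04498203  0.81030078 -2.36330565]
end [584.1  55.7 175. ] [-0.0673, 0.9635, 0.0179, 0.2585]
[[0,0.24,0.24,-0.03,0.0,-1.7,0.0],[0,0.23,0.24,-0.04,0.0,-1.7,0.0],[0,0.23,0.23,-0.04,0.0,-1.7,0.0],[0,0.23,0.24,-0.05,0.0,-1.7,-0.1],[0,0.23,0.23,-0.06,0.0,-1.8,0.0],[0,0.23,0.24,-0.07,0.0,-1.7,-0.1],[0,0.23,0.24,-0.07,0.0,-1.8,0.0],[0,0.09,0.0,-0.03,0.0,-1.0,0.0],[0,0.04,0.0,-0.23,0.0,-1.0,0.0],[0,0.05,-0.01,-0.22,0.0,-1.0,0.0],[0,0.04,0.0,-0.23,0.0,-1.0,0.0],[0,0.04,0.0,-0.22,0.0,-1.0,0.0]]
[[0,0.04,0.0,-0.23,0.0,-1.0,0.0],[0,0.05,0.0,-0.22,0.0,-1.0,0.0],[0,0.04,0.0,-0.23,0.0,-1.0,0.0],[0,0.04,0.0,-0.22,0.0,-1.0,0.0],[0,0.05,0.0,-0.23,0.0,-1.0,0.0],[0,0.04,0.0,-0.22,0.0,-1.0,0.0],[0,0.04,0.0,-0.22,0.0,-1.0,0.0],[0,0.05,0.0,-0.23,0.0,-1.0,0.0],[0,0.04,0.0,-0.22,0.0,-1.0,0.0],[0,0.04,0.0,-0.23,0.0,-1.0,0.0],[0,0.05,0.0,-0.22,0.0,-1.0,0.0],[0,0.04,0.0,-0.23,0.0,-1.0,0.0]]
[[0,0.04,0.0,-0.22,0.0,-1.0,0.0]]
```

View pics/w2.png

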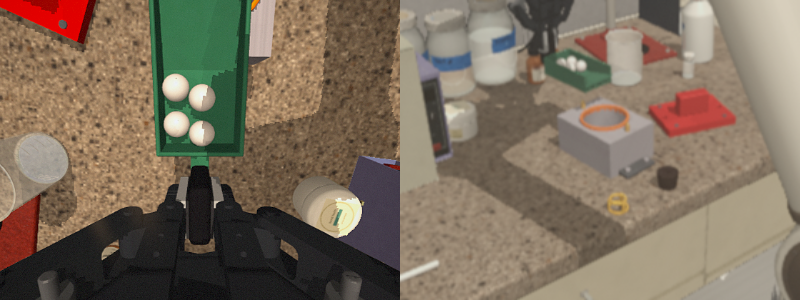

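The left half (wrist) shows all four balls still in the tray at (175–200, 88–130), with the jar partly hidden at (260,30). The right half (scene) shows the tray held above and behind the jar. I'll check this against projections before tipping.

```bash
python3 -c "
from h import *
s=read_state();p=s['position'];q=R.from_quat(s['ee_rot']);print(p)
Q=q*down(0).inv()
sp=[p+Q.apply(o) for o in((-129,-28,-23.7),(-129,28,-23.7))];print(np.round(sp,1))
W=get_image('wrist');S=get_image('scene')
J=R.from_euler('z',8,degrees=True).apply([(0,39,5),(0,-39,5),(0,46,0),(-62,46,0),(62,46,0)])+[467.3,39.3,62]
k=400/560
print('wrist spout',proj(W,sp)*k,'jar',proj(W,J)*k)
print('scene',(proj(S,sp)-[130,140])/.7,(proj(S,J)-[130,140])/.7)
"
```

```text
[623.84094125  45.1383415  140.3436    ]
[[ 4.999e+02 -2.000e-01  1.167e+02]
 [ 4.922e+02  5.530e+01  1.167e+02]]
wrist spout [[151.45232512 -20.30105215]
 [246.5943796  -20.47738035]] jar [[ 270.19233551  -31.14548104]
 [ 168.58859057  -30.64669546]
 [ 277.1831369   -27.95422429]
 [ 284.36011998 -128.61153315]
 [ 271.17074557   56.36966571]]
scene [[211.49062098  73.76299679]
 [185.03704659  85.06043388]] [[185.10537886 125.23817727]
 [221.75956818 107.69549174]
 [181.80975157 129.74019628]
 [209.67550088 144.47168112]
 [156.06162455 116.12821195]]
```

servo_tool:
  rows:
    - [0,0.24,0.24,0,0,-1.7,0]
    - [0,0.23,0.24,0,0,-1.7,0]
    - [0,0.23,0.24,-0.1,0,-1.7,0]
    - [0,0.23,0.24,-0.1,0,-1.7,0]
    - [0,0.23,0.2,-0.1,0,-1.8,-0.1]
    - [0,0.23,0.2,-0.1,0,-1.8,0]
    - [0,0.23,0.2,-0.1,0,-1.8,0]
    - [0,0,0,0,0,0,0]
    - [0,0,0,0,0,0,0]

```text
clock: 7.75
position: [605.6, 58.1, 144.3]
ee_rot: [-0.069, 0.992, 0.007, 0.106]
contact_force: [-0.1, 0.1, -1.1]
gripper_width: 11.1
```

```bash
python3 -c "
from h import *
s=read_state();p=s['position'];q=R.from_quat(s['ee_rot']);print(s['clock'],p)
Q=q*down(0).inv();print(Q.as_euler('zyx',degrees=True),'spout',p+Q.apply((-129,0,-23.7)))
plan([(*trayT(jp(18,90),8,t),0) for t in range(13,37)],start=(p,q))"
```

```text
7.75 [605.55649282  58.06300379 144.27628413]
[  8.13208971 -12.07997942   1.699263  ] spout [485.64130118  41.30296137  93.85666699]
end [574.7  54.4 185. ] [-0.066, 0.9488, 0.0213, 0.3083]
[[0,0.16,0.07,0.19,0.0,-0.8,0.0],[0,0.04,0.0,-0.23,0.0,-1.0,0.0],[0,0.05,0.0,-0.22,0.0,-1.0,0.0],[0,0.04,0.0,-0.23,0.0,-1.0,0.0],[0,0.04,0.0,-0.22,0.0,-1.0,0.0],[0,0.05,0.0,-0.23,0.0,-1.0,0.0],[0,0.04,0.0,-0.22,0.0,-1.0,0.0],[0,0.04,0.0,-0.23,0.0,-1.0,0.0],[0,0.05,-0.01,-0.22,0.0,-1.0,0.0],[0,0.04,0.0,-0.23,0.0,-1.0,0.0],[0,0.04,0.0,-0.22,0.0,-1.0,0.0],[0,0.05,0.0,-0.23,0.0,-1.0,0.0]]
[[0,0.04,0.0,-0.22,0.0,-1.0,0.0],[0,0.04,0.0,-0.22,0.0,-1.0,0.0],[0,0.05,0.0,-0.23,0.0,-1.0,0.0],[0,0.04,0.0,-0.22,0.0,-1.0,0.0],[0,0.04,0.0,-0.23,0.0,-1.0,0.0],[0,0.05,0.0,-0.22,0.0,-1.0,0.0],[0,0.04,0.0,-0.23,0.0,-1.0,0.0],[0,0.04,0.0,-0.22,0.0,-1.0,0.0],[0,0.05,0.0,-0.23,0.0,-1.0,0.0],[0,0.04,0.0,-0.22,0.0,-1.0,0.0],[0,0.04,0.0,-0.23,0.0,-1.0,0.0],[0,0.05,0.0,-0.22,0.0,-1.0,0.0]]
```

servo_tool:
  rows:
    - [0,0.16,0.07,0.19,0,-0.8,0]
    - [0,0.04,0,-0.23,0,-1,0]
    - [0,0.05,0,-0.22,0,-1,0]
    - [0,0.04,0,-0.23,0,-1,0]
    - [0,0.04,0,-0.22,0,-1,0]
    - [0,0.05,0,-0.23,0,-1,0]
    - [0,0.04,0,-0.22,0,-1,0]
    - [0,0.04,0,-0.23,0,-1,0]
    - [0,0,0,0,0,0,0]
    - [0,0,0,0,0,0,0]
    - [0,0,0,0,0,0,0]
    - [0,0,0,0,0,0,0]

```text
clock: 8.95
position: [597.6, 57.3, 156.1]
ee_rot: [-0.068, 0.982, 0.012, 0.173]
contact_force: [0.4, -0.1, -1.8]
gripper_width: 11.2
```

servo_tool:
  rows:
    - [0,0.04,0,-0.23,0,-1,0]
    - [0,0.05,0,-0.22,0,-1,0]
    - [0,0.04,0,-0.23,0,-1,0]
    - [0,0.04,0,-0.22,0,-1,0]
    - [0,0.05,0,-0.23,0,-1,0]
    - [0,0.04,0,-0.22,0,-1,0]
    - [0,0.04,0,-0.23,0,-1,0]
    - [0,0.05,0,-0.23,0,-1,0]
    - [0,0,0,0,0,0,0]
    - [0,0,0,0,0,0,0]
    - [0,0,0,0,0,0,0]
    - [0,0,0,0,0,0,0]

```text
clock: 10.15
position: [587.5, 56.2, 171.5]
ee_rot: [-0.067, 0.968, 0.017, 0.242]
contact_force: [0.2, -0.3, -2.3]
gripper_width: 11.2
```

```bash
python3 -c "
from h import *
s=read_state();p=s['position'];q=R.from_quat(s['ee_rot']);print(s['clock'],p)
Q=q*down(0).inv();print(Q.as_euler('zyx',degrees=True),'spout',p+Q.apply((-129,0,-23.7)))
im=[cv2.cvtColor(get_image(n)['image'],4) for n in('wrist','scene')]
cv2.imwrite('pics/w3.png',np.hstack([cv2.resize(im[0],(400,300)),cv2.resize(im[1][140:350,130:410],(400,300))]))
"
```

```text
10.15 [587.5092633   56.20519626 171.52405543]
[  8.94003336 -27.76406118   4.21989312] spout [485.78754528  42.12417543  89.9329595 ]
```

View pics/w3.png

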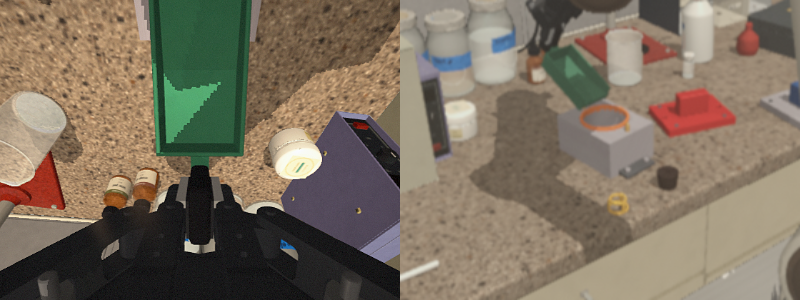

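The tray looks empty in both views and no balls are on the worktop. I'll tip a little further to be sure, then level the tray and carry it back.

servo_tool:
  rows:
    - [0,0.04,0,-0.22,0,-1,0]
    - [0,0.04,0,-0.22,0,-1,0]
    - [0,0.04,0,-0.22,0,-1,0]
    - [0,0.04,0,-0.22,0,-1,0]
    - [0,0.04,0,-0.22,0,-1,0]
    - [0,0.04,0,-0.22,0,-1,0]
    - [0,0,0,0,0,0,0]
    - [0,0,0,0,0,0,0]
    - [0,0,0,0,0,0,0]

```text
clock: 11.15
position: [584.1, 50.2, 205.8]
ee_rot: [-0.068, 0.96, 0.026, 0.271]
contact_force: [0.2, -0.2, -2.0]
gripper_width: 11.2
```

```bash
python3 -c "
from h import *
plan([(*trayT(jp(18,120),8.5,20),0,40,8),(*trayT(jp(25,130),9,0),0,40,8),((432.9,291.7,90),down(9),0,45,8),((432.9,291.7,42),down(9),0,20,8)])"
```

```text
end [432.9 291.7  42. ] [-0.0786, 0.9969, -0.0002, -0.0002]
[[0,-0.08,0.3,1.2,0.3,5.8,-0.2],[0,-0.21,0.32,1.18,0.3,5.8,-0.3],[0,-0.34,0.03,1.28,0.0,6.7,-0.2],[0,-0.49,0.04,1.24,-0.1,6.6,-0.1],[0,-0.63,0.03,1.17,0.0,6.7,-0.2],[0,2.12,3.65,0.91,0.0,0.0,0.0],[0,2.12,3.64,0.91,0.0,0.0,0.0],[0,2.12,3.65,0.91,0.0,0.0,0.0],[0,2.12,3.64,0.91,0.0,0.0,0.0],[0,2.12,3.65,0.91,0.0,0.0,0.0],[0,2.12,3.64,0.91,0.0,0.0,0.0],[0,2.11,3.65,0.9,0.0,0.0,0.0]]
[[0,0.0,0.0,1.6,0.0,0.0,0.0],[0,0.0,0.0,1.6,0.0,0.0,0.0],[0,0.0,0.0,1.6,0.0,0.0,0.0]]
```

servo_tool:
  rows:
    - [0,0,0.3,0,0.3,5.8,-0.2]
    - [0,-0.1,0.3,0.5,0.3,5.8,-0.3]
    - [0,-0.34,0,1.3,0,6.7,-0.2]
    - [0,-0.5,0,1.2,0,6.6,-0.1]
    - [0,-0.6,0,1.2,0,6.7,-0.2]
    - [0,0,0,0,0,0,0]
    - [0,0,0,0,0,0,0]

```text
clock: 11.85
position: [615.7, 50.9, 171.4]
ee_rot: [-0.072, 0.997, -0.006, 0.025]
contact_force: [0.4, 0.4, -1.2]
gripper_width: 11.0
```

```bash
python3 -c "
from h import *
s=read_state();p=s['position'];q=R.from_quat(s['ee_rot']);print(s['clock'],p,s['joints'],s['gripper_width'])
Q=q*down(0).inv();print(Q.as_euler('zyx',degrees=True),'spout',p+Q.apply((-129,0,-23.7)))
plan([((432.9,291.7,100),down(9),0,45,8),((432.9,291.7,42),down(9),0,20,8)])"
```

```text
11.85 [615.67795381  50.9037937  171.36619397] [ 0.35616816  0.40615093 -0.15935102  0.03083657 -0.96072179 -1.79988376] 10.980685062489652
[ 8.24945249 -2.91005866 -0.4632316 ] spout [489.38058546  32.15130647 141.36604445]
end [432.9 291.7  42. ] [-0.0781, 0.9969, 0.0001, 0.0001]
[[0,2.14,3.79,0.86,-0.1,0.4,-0.1],[0,2.12,3.8,0.88,-0.1,0.4,-0.1],[0,2.11,3.8,0.9,-0.1,0.4,-0.1],[0,2.1,3.8,0.92,-0.1,0.4,-0.1],[0,2.08,3.8,0.94,-0.2,0.4,-0.1],[0,2.07,3.8,0.97,-0.1,0.4,-0.1],[0,2.06,3.81,1.0,-0.2,0.4,-0.1],[0,0.0,0.0,1.93,0.0,0.0,0.0],[0,0.0,0.0,1.93,0.0,0.0,0.0],[0,0.0,0.0,1.94,0.0,0.0,0.0]]
```

servo_tool:
  rows:
    - [0,2.1,3.8,0.9,-0.1,0.4,-0.1]
    - [0,2.1,3.8,0.9,-0.1,0.4,-0.1]
    - [0,2.1,3.8,0.9,-0.1,0.4,-0.1]
    - [0,2.1,3.8,0.9,-0.1,0.4,-0.1]
    - [0,2.1,3.8,0.9,-0.1,0.4,-0.1]
    - [0,2.1,3.8,0.9,-0.1,0.4,-0.1]
    - [0,2.0,3.8,0.9,-0.2,0.4,-0.1]
    - [0,0,0,0,0,0,0]
    - [0,0,0,0,0,0,0]
    - [0,0,0,0,0,0,0]

```text
clock: 12.85
position: [433.4, 291.0, 103.8]
ee_rot: [-0.078, 0.997, -0.0, 0.001]
contact_force: [-0.0, -0.5, -2.1]
gripper_width: 11.2
```

```bash
python3 -c "
from h import *
s=read_state();print(s['position'],R.from_quat(s['ee_rot']).__mul__(down(0).inv()).as_euler('zyx',degrees=True))
d=get_image('wrist');im=cv2.cvtColor(d['image'],4)
t=get_image('top');
cv2.imwrite('pics/w4.png',np.hstack([cv2.resize(im,(500,375)),cv2.resize(cv2.cvtColor(t['image'],4)[170:270,225:305],(300,375))]))
plan([((432.9,291.7,60),down(9),0,20,8),((432.9,291.7,37.5),down(9),0,6,8)])"
```

```text
[433.41626239 291.04976315 103.80775407] [ 8.96868136 -0.1698555  -0.01486788]
end [432.9 291.7  37.5] [-0.0784, 0.9969, -0.0004, -0.0004]
[[0,0.03,0.04,1.45,0.0,0.1,0.0],[0,0.03,0.04,1.46,0.0,0.0,-0.1],[0,0.03,0.03,1.45,0.0,0.1,0.0],[0,0.0,0.0,0.56,0.0,0.0,0.0],[0,0.0,0.0,0.56,0.0,0.0,0.0],[0,0.0,0.0,0.57,0.0,0.0,0.0],[0,0.0,0.0,0.56,0.0,0.0,0.0]]
```

View pics/w4.png

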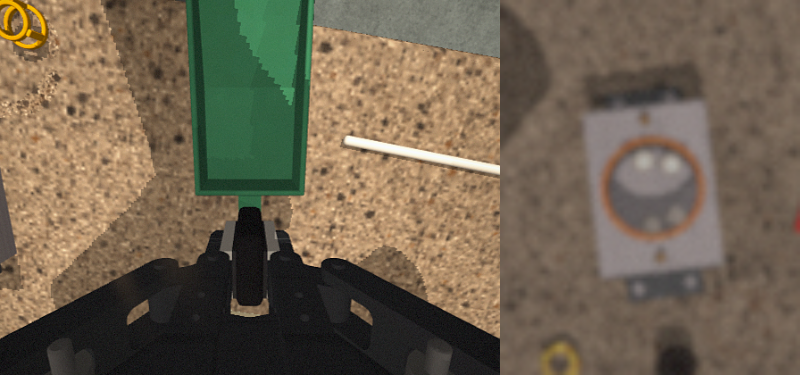

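All four balls are inside the jar: two at (643,160) and (670,163), two at (655,222) and (676,215). The tray is empty, so I'll set it down.

servo_tool:
  rows:
    - [0,0.03,0.03,1.45,0,0.1,0]
    - [0,0.03,0.03,1.45,0,0.1,0]
    - [0,0.03,0.03,1.45,0,0,0]
    - [0,0,0,0.56,0,0,0]
    - [0,0,0,0.56,0,0,0]
    - [0,0,0,0.5,0,0,0]
    - [0,0,0,0.5,0,0,0]
    - [0,0,0,0,0,0,0]
    - [0,0,0,0,0,0,0]

```text
clock: 13.85
position: [432.6, 292.6, 38.7]
ee_rot: [-0.078, 0.997, -0.0, -0.0]
contact_force: [0.6, -0.2, -1.3]
gripper_width: 11.5
```

servo_tool:
  rows:
    - [0,0,0,0.1,0,0,0]
    - [0,0,0,0.1,0,0,0]
    - [0,0,0,0,0,0,0]

```text
clock: 14.15
position: [432.7, 292.7, 38.6]
ee_rot: [-0.079, 0.997, -0.001, -0.0]
contact_force: [-2.6, -2.2, 12.7]
gripper_width: 11.9
```

servo_tool:
  rows:
    - [0.3,0,0,0,0,0,0]
    - [0.6,0,0,0,0,0,0]
    - [1,0,0,0,0,0,0]
    - [1,0,0,0,0,0,0]
    - [1,0,0,0,0,0,0]
    - [1,0,0,0,0,0,0]
    - [1,0,0,0,0,0,0]
    - [1,0,0,0,0,0,0]

```text
clock: 14.95
position: [432.3, 292.4, 36.3]
ee_rot: [-0.078, 0.997, -0.001, -0.001]
contact_force: [0.1, 0.8, 0.6]
gripper_width: 85.6
```

```bash
python3 -c "
from h import *
plan([((432.3,292.4,150),down(9),1,40),((460,39,220),down(8),1,48)])"
```

```text
end [460.  39. 220.] [-0.0697, 0.9976, 0.0002, -0.0]
[[1,0.01,0.0,-3.79,0.0,0.0,0.0],[1,0.01,-0.01,-3.79,0.0,-0.1,0.0],[1,0.0,0.0,-3.79,-0.1,0.0,0.0],[1,0.2,-4.24,-1.17,0.0,0.0,0.2],[1,0.19,-4.25,-1.17,0.0,0.0,0.2],[1,0.17,-4.24,-1.17,0.0,0.0,0.1],[1,0.17,-4.25,-1.16,0.0,0.0,0.2],[1,0.15,-4.25,-1.17,0.0,0.0,0.1],[1,0.15,-4.24,-1.16,0.0,0.0,0.2]]
```

servo_tool:
  rows:
    - [1,0,0,-3.8,0,0,0]
    - [1,0,0,-3.8,0,-0.1,0]
    - [1,0,0,-3.8,-0.1,0,0]
    - [1,0.2,-4.2,-1.2,0,0,0.2]
    - [1,0.2,-4.2,-1.2,0,0,0.2]
    - [1,0.2,-4.2,-1.2,0,0,0.1]
    - [1,0.2,-4.2,-1.2,0,0,0.2]
    - [1,0.1,-4.2,-1.1,0,0,0.1]
    - [1,0.1,-4.2,-1.1,0,0,0.2]
    - [1,0,0,0,0,0,0]
    - [1,0,0,0,0,0,0]
    - [1,0,0,0,0,0,0]

```text
clock: 16.15
position: [459.8, 42.3, 219.9]
ee_rot: [-0.07, 0.998, 0.0, -0.0]
contact_force: [0.0, 0.6, -0.5]
gripper_width: 85.3
```

```bash
python3 -c "
from h import *
import pickle
s=read_state();print(s['clock'],s['position'])
d=get_image('wrist');pickle.dump((d,s),open('jar.pkl','wb'))
im=cv2.cvtColor(d['image'],4);print(im[::-1].shape)
c=proj(d,[jp(0,62)])[0];print(c);u,v=int(c[0])-110,max(0,int(c[1])-83);print(u,v)
cv2.imwrite('pics/w5.png',cv2.resize(im[v:v+165,u:u+220],(800,600),interpolation=2))
plan([((370,-309,200),down(-5.8),1,48)])"
```

```text
16.15 [459.75338483  42.28177503 219.94108012]
(420, 560, 3)
[274.84915006 207.18226849]
164 124
end [ 370. -309.  200.] [0.0509, 0.9987, 0.0, 0.0004]
[[1,1.73,-4.19,0.25,0.0,0.0,1.7],[1,1.6,-4.24,0.25,0.0,0.0,1.7],[1,1.48,-4.29,0.25,0.0,0.0,1.7],[1,1.35,-4.33,0.25,0.0,0.0,1.8],[1,1.21,-4.37,0.25,0.0,0.0,1.7],[1,1.08,-4.41,0.25,0.0,0.0,1.8],[1,0.94,-4.44,0.24,0.0,0.0,1.7],[1,0.8,-4.46,0.25,0.0,-0.1,1.8]]
```

View pics/w5.png

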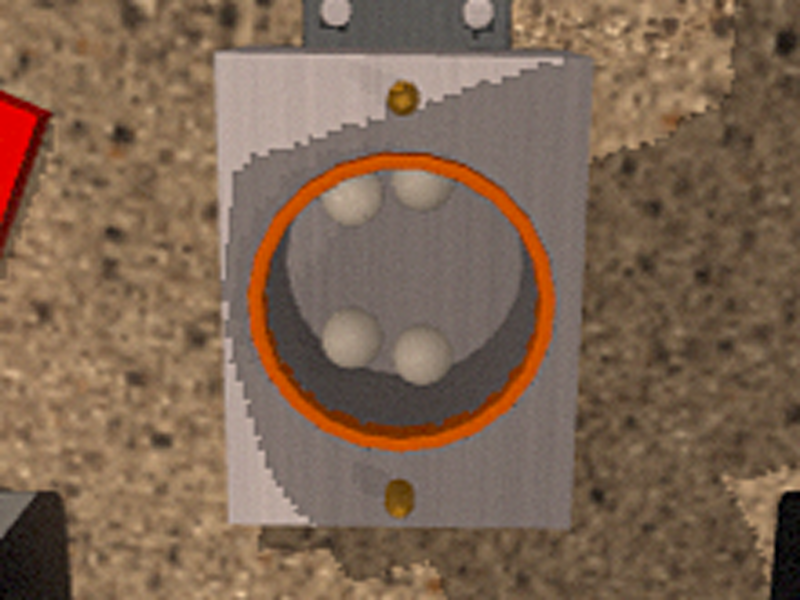

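All four balls lie in the jar. The dowels are at crop (402,97) and (399,497), the gasket ring centre at about (402,302), and the top-face corners at (216,53), (592,57), (230,523) and (569,527).

```bash
python3 - <<'E'
from h import *
import pickle
from scipy.optimize import least_squares
d,s=pickle.load(open("jar.pkl","rb"))
hsv=cv2.cvtColor(d["image"],cv2.COLOR_RGB2HSV)
def cr(*p): return np.array(p,float)*[220/800,165/600]+[164,124]-.0
m=cv2.inRange(hsv,(3,200,120),(14,255,255));p=np.argwhere(m)[:,::-1]
hull=cv2.convexHull(p.astype(np.float32)).reshape(-1,2);w=np.array([ray(d,q,67)[:2] for q in hull])
fc=lambda c:np.hypot(*(w-c[:2]).T)-c[2]
c=least_squares(fc,[467,40,39],loss="soft_l1").x;print("gasket",c)
m=cv2.inRange(hsv,(14,150,60),(28,255,255));m[:, :164]=0;m[:,384:]=0
n,l,st,ce=cv2.connectedComponentsWithStats(m);print([(st[i].tolist(),ce[i].round(1).tolist()) for i in range(1,n) if st[i,4]>15])
a=[ray(d,q,75)[:2] for q in cr((402,93),(399,488))];print("dowel tips",a,np.mean(a,0),np.linalg.norm(a[0]-a[1]),np.degrees(np.arctan2(*(a[1]-a[0])[::-1])))
M=np.array([(-62,-46,62),(-62,46,62),(62,-46,62),(62,46,62)],float);px=cr((216,53),(592,57),(230,523),(569,527))
W=lambda q:R.from_euler("z",q[2]).apply(M)+[q[0],q[1],0]
f=lambda q:(proj(d,W(q))-px).ravel();o=least_squares(f,[467,40,.14]);print(o.x,np.degrees(o.x[2]),f(o.x).round(1))
E
```

```text
gasket [571.127676   -74.96841501 183.70438524]
[([348, 57, 32, 35, 551], [363.5, 74.9]), ([208, 99, 6, 7, 18], [210.2, 102.1]), ([271, 147, 8, 9, 55], [274.3, 150.7]), ([270, 256, 8, 10, 66], [273.2, 260.5])]
dowel tips [array([413.93351302,  31.96759931]), array([512.7275248 ,  44.58687755])] [463.33051891  38.27723843] 99.59670148197276 7.27915740247779
[4.67351097e+02 3.89561098e+01 1.26003048e-01] 7.2194428754320015 [-0.4 -0.   0.3  0.2 -0.1 -0.1  0.2 -0.1]
```

servo_tool:
  rows:
    - [1,1.7,-4.2,0.2,0,0,1.7]
    - [1,1.6,-4.2,0.2,0,0,1.7]
    - [1,1.5,-4.3,0.2,0,0,1.7]
    - [1,1.3,-4.3,0.2,0,0,1.8]
    - [1,1.2,-4.4,0.2,0,0,1.7]
    - [1,1.1,-4.4,0.3,0,0,1.8]
    - [1,0.9,-4.4,0.3,0,0,1.7]
    - [1,0.8,-4.4,0.3,0,0,1.8]
    - [1,0,0,0,0,0,0]
    - [1,0,0,0,0,0,0]
    - [1,0,0,0,0,0,0]

```text
clock: 17.3
position: [371.3, -307.2, 200.9]
ee_rot: [0.051, 0.999, 0.0, -0.0]
contact_force: [-0.9, 1.1, -0.2]
gripper_width: 85.6
```

```bash
python3 -c "
from h import *
import pickle
s=read_state();print(s['clock'],s['position'],s['ee_rot'])
d=get_image('wrist');pickle.dump((d,s),open('lid.pkl','wb'))
im=cv2.cvtColor(d['image'],4)
u,v=150,10
cv2.imwrite('pics/w6.png',cv2.resize(im[v:v+195,u:u+260],(800,600),interpolation=2))"
```

```text
17.3 [ 371.31586061 -307.19432726  200.92639105] [ 5.05210667e-02  9.98722894e-01  3.21312270e-04 -3.16436869e-04]
```

View pics/w6.png

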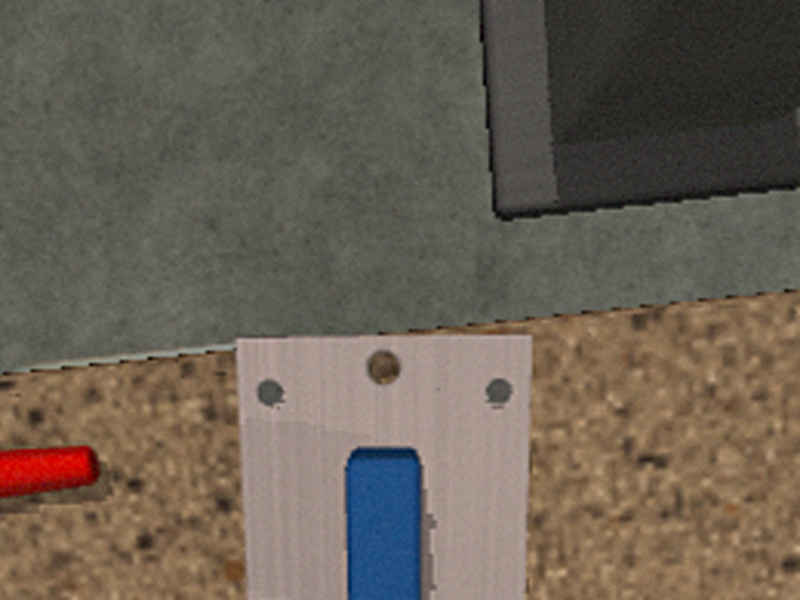

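The jar fit is good: (467.4, 39.0) at 7.2°, with residuals under 0.5 px. The lid's near corners are at crop (238,338) and (531,336), the near hole at (383,367), and the rib's near end at x 347–421. I'll fit the lid from those points and the visible side edges.

```bash
python3 - <<'E'
from h import *
import pickle
from scipy.optimize import least_squares
d,s=pickle.load(open("lid.pkl","rb"))
im=d["image"];hsv=cv2.cvtColor(im,cv2.COLOR_RGB2HSV)
cr=lambda *p:np.array(p,float)*260/800+[150,10]
px=cr((238,338),(531,336),(383,367));M=np.array([(-62,-46,14),(-62,46,14),(-52,0,14)],float)
eL=cr((246,520),(250,600));eR=cr((529.5,470),(527.5,590))
def inv(d,q,uv,z):
    w=ray(d,uv,z)-[q[0],q[1],0];return R.from_euler("z",-q[2]).apply(w)
W=lambda q:R.from_euler("z",q[2]).apply(M)+[q[0],q[1],0]
f=lambda q:np.r_[(proj(d,W(q))-px).ravel(),[inv(d,q,u,14)[1]+46 for u in eL],[inv(d,q,u,14)[1]-46 for u in eR]]
o=least_squares(f,[360,-309,-.1]);print(o.x,np.degrees(o.x[2]),f(o.x).round(1))
m=cv2.inRange(hsv,(100,120,50),(125,255,255));n,l,st,ce=cv2.connectedComponentsWithStats(m);i=1+st[1:,4].argmax();print("blue",st[i])
g=o.x
print("rib top predicted",proj(d,R.from_euler("z",g[2]).apply([(-28,-11,51),(-28,11,51),(28,-11,51),(28,11,51)])+[g[0],g[1],0]).round(1).tolist())
plan([((g[0],g[1],110),R.from_euler("z",g[2])*down(0),1,35),((g[0],g[1],31),R.from_euler("z",g[2])*down(0),1,15)])
E
```

```text
[ 3.60494963e+02 -3.09677501e+02 -9.05247504e-02] -5.186686141415409 [-0.5 -0.1  0.4 -0.6  0.6  0.7  0.  -0.   0.1  0.3]
blue [ 262  156   25   63 1462]
rib top predicted [[262.3, 159.0], [287.5, 158.7], [263.9, 220.5], [287.9, 220.2]]
end [ 360.5 -309.7   31. ] [0.045, 0.999, 0.0002, -0.0001]
[[1,0.35,-0.13,3.04,0.0,0.0,-0.2],[1,0.36,-0.12,3.04,0.0,0.0,-0.2],[1,0.35,-0.12,3.03,0.0,0.0,-0.2],[1,0.0,0.0,1.32,0.0,0.0,0.0],[1,0.0,0.0,1.32,0.0,0.0,0.0],[1,0.0,0.0,1.32,0.0,0.0,0.0],[1,0.0,0.0,1.31,0.0,0.0,0.0],[1,0.0,0.0,1.32,0.0,0.0,0.0],[1,0.0,-0.01,1.31,0.0,0.0,0.0]]
```

servo_tool:
  rows:
    - [1,0.35,-0.12,3.0,0,0,-0.2]
    - [1,0.35,-0.12,3.0,0,0,-0.2]
    - [1,0.35,-0.12,3.0,0,0,-0.2]
    - [1,0,0,1.3,0,0,0]
    - [1,0,0,1.3,0,0,0]
    - [1,0,0,1.3,0,0,0]
    - [1,0,0,1.3,0,0,0]
    - [1,0,0,1.3,0,0,0]
    - [1,0,0,1.3,0,0,0]
    - [1,0,0,0,0,0,0]
    - [1,0,0,0,0,0,0]

```text
clock: 18.45
position: [360.8, -310.0, 33.5]
ee_rot: [0.045, 0.999, 0.0, 0.0]
contact_force: [0.5, 0.6, 0.7]
gripper_width: 85.8
```

servo_tool:
  rows:
    - [0.6,0,0,0,0,0,0]
    - [0.4,0,0,0,0,0,0]
    - [0.2,0,0,0,0,0,0]
    - [0,0,0,0,0,0,0]
    - [0,0,0,0,0,0,0]
    - [0,0,0,0,0,0,0]
    - [0,0,0,0,0,0,0]
    - [0,0,0,0,0,0,0]
    - [0,0,0,0,0,0,0]

```text
clock: 19.35
position: [360.1, -310.9, 33.6]
ee_rot: [0.046, 0.999, 0.0, 0.0]
contact_force: [-0.8, 2.5, 5.6]
gripper_width: 21.1
```

```bash
python3 -c "
from h import *
s=read_state();p=s['position'];q=R.from_quat(s['ee_rot']);e=(q*down(0).inv()).as_euler('zyx',degrees=True);print(s['clock'],p,e,s['gripper_width'],s['joints'])
Q=down(7.2)
plan([(p+[0,0,40],q,0,20),((400,-240,200),down(-3),0,40),((467.3,39,160),Q,0,45),((467.3,39,p[2]+62+18),Q,0,20)],start=(p,q))"
```

```text
19.35 [ 360.1217057  -310.85599126   33.63067282] [-5.31120126e+00 -1.88495376e-02  4.54382405e-03] 21.06224738202518 [-3.69663638e-01  4.10417961e-01 -6.04200290e-01 -3.65374393e-04
 -5.55899996e-01 -1.29352032e+00]
end [467.4  39.  113.6] [-0.0627, 0.998, 0.0, 0.0002]
[[0,0.0,0.0,-2.0,0.0,0.0,0.0],[0,0.0,0.0,-2.0,0.0,0.0,0.0],[0,-0.83,1.86,-3.16,0.0,0.0,-0.6],[0,-0.85,1.85,-3.16,0.0,0.0,-0.6],[0,-0.87,1.84,-3.16,0.0,0.0,-0.6],[0,-0.89,1.82,-3.16,0.0,0.0,-0.5],[0,-0.75,4.03,0.57,0.0,0.0,-1.5],[0,-0.86,4.01,0.57,0.0,0.0,-1.5],[0,-0.96,3.99,0.57,0.0,0.0,-1.4],[0,-1.06,3.96,0.57,0.0,0.0,-1.5],[0,-1.16,3.93,0.58,0.0,0.0,-1.4],[0,-1.25,3.9,0.57,0.0,0.0,-1.5]]
[[0,-1.36,3.87,0.58,0.0,0.0,-1.4],[0,0.0,0.0,1.55,0.0,0.0,0.0],[0,0.0,0.0,1.54,0.0,0.0,0.0],[0,0.0,0.0,1.55,0.0,0.0,0.0]]
```

servo_tool:
  rows:
    - [0,0,0,-1.5,0,0,0]
    - [0,0,0,-2.5,0,0,0]
    - [0,-0.83,1.9,-3.2,0,0,-0.6]
    - [0,-0.85,1.9,-3.2,0,0,-0.6]
    - [0,-0.87,1.8,-3.2,0,0,-0.6]
    - [0,-0.9,1.8,-3.1,0,0,-0.5]
    - [0,-0.75,4.0,0.5,0,0,-1.5]
    - [0,-0.85,4.0,0.5,0,0,-1.5]
    - [0,-0.95,4.0,0.5,0,0,-1.4]
    - [0,-1.05,4.0,0.5,0,0,-1.5]
    - [0,-1.15,3.9,0.5,0,0,-1.4]
    - [0,-1.25,3.9,0.5,0,0,-1.5]

```text
clock: 20.55
position: [456.3, 0.6, 169.0]
ee_rot: [-0.051, 0.999, 0.0, -0.001]
contact_force: [1.8, 0.4, -3.2]
gripper_width: 21.0
```

servo_tool:
  rows:
    - [0,-1.36,3.5,0.5,0,0,-1.4]
    - [0,0,0.4,0.5,0,0,0]
    - [0,0,0,0,0,0,0]
    - [0,0,0,0,0,0,0]
    - [0,0,0,0,0,0,0]

```text
clock: 21.05
position: [466.3, 38.3, 160.2]
ee_rot: [-0.062, 0.998, 0.0, -0.0]
contact_force: [0.6, -1.3, -2.9]
gripper_width: 20.9
```

```bash
python3 -c "
from h import *
import pickle
s=read_state();p=s['position'];q=R.from_quat(s['ee_rot']);e=(q*down(0).inv()).as_euler('zyx',degrees=True);print(s['clock'],p,e,s['gripper_width'],s['contact_force'])
d=get_image('wrist');pickle.dump((d,s),open('lid2.pkl','wb'))
im=cv2.cvtColor(d['image'],4);cv2.imwrite('pics/w7.png',cv2.resize(im,(800,600),interpolation=2))
plan([((467.0,38.9,33.6+62+18),down(7.2),0,15)])"
```

```text
21.05 [466.33447834  38.34198129 160.15815471] [7.09332775e+00 4.54579391e-02 4.38869044e-03] 20.87357265826567 [ 0.59014071 -1.32734196 -2.88211361]
end [467.   38.9 113.6] [-0.0627, 0.998, 0.0002, -0.0001]
[[0,-0.01,0.01,1.17,0.0,0.0,0.0],[0,-0.01,0.01,1.17,0.0,0.0,0.0],[0,-0.02,0.01,1.17,0.0,0.0,-0.1],[0,-0.01,0.01,1.16,0.0,0.0,0.0]]
```

View pics/w7.png

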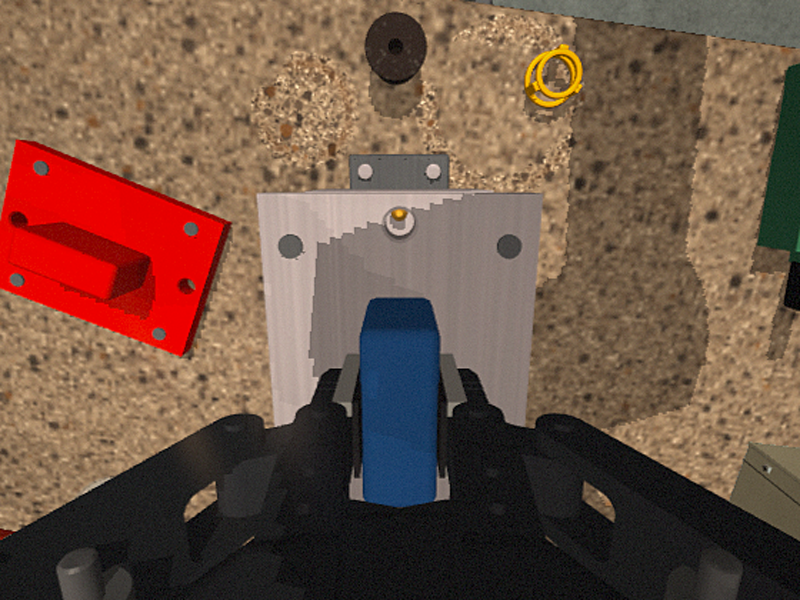

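The held lid's near hole is at (399,221) with the brass dowel visible through it, and the near corners are at (257,194) and (541,194). I'll work out the lid's pose in the hand.

```bash
python3 - <<'E'
from h import *
import pickle
from scipy.optimize import least_squares
d,s=pickle.load(open("lid2.pkl","rb"));p=s["position"]
zt=p[2]-33.6+14
px=np.array([(257.5,194),(541,194),(399,221.5)])*.7;M=np.array([(-62,-46,0),(-62,46,0),(-52,0,0)],float)
W=lambda q:R.from_euler("z",q[2]).apply(M)+[q[0],q[1],q[3]]
def inv(q,u):return R.from_euler("z",-q[2]).apply(ray(d,u,q[3])-[q[0],q[1],0])
eL=np.array([(274,420)])*.7;eR=np.array([(526.5,420)])*.7
f=lambda q:np.r_[(proj(d,W(q))-px).ravel(),[inv(q,u)[1]+46 for u in eL],[inv(q,u)[1]-46 for u in eR],(q[3]-zt)/2]
o=least_squares(f,[467,39,.12,zt]);print(zt,o.x,np.degrees(o.x[2]),f(o.x).round(1))
a=R.from_euler("z",7.22,degrees=True).apply([(-52,0,75)])+[467.35,38.96,0];print("dowel tip px pred",proj(d,a)/.7)
E
```

```text
140.55815470781076 [4.66097186e+02 3.86135299e+01 1.24188994e-01 1.40275456e+02] 7.115505200087779 [-0.2 -0.7  0.2 -1.   0.2  1.7 -0.4  0.9 -0.1]
dowel tip px pred [[399.41397425 213.84160235]]
```

servo_tool:
  rows:
    - [0,-0.12,0.02,1.2,0,0,-0.1]
    - [0,0,0,1.2,0,0,0]
    - [0,0,0,1.2,0,0,0]
    - [0,0,0,0.8,0,0,0]
    - [0,0,0,0,0,0,0]
    - [0,0,0,0,0,0,0]

```text
clock: 21.7
position: [468.3, 39.5, 116.7]
ee_rot: [-0.063, 0.998, 0.0, 0.0]
contact_force: [0.7, -1.0, -3.4]
gripper_width: 21.0
```

```bash
python3 -c "
from h import *
s=read_state();p=s['position'];q=R.from_quat(s['ee_rot']);e=(q*down(0).inv()).as_euler('zyx',degrees=True);print(s['clock'],p,e,s['contact_force'])"
```

```text
21.7 [468.30275421  39.48585148 116.65482361] [ 7.26577606 -0.02963477  0.01942707] [ 0.72224718 -1.00910351 -3.40888317]
```

servo_tool:
  rows:
    - [0,0.05,-0.05,0.3,0,0,0]
    - [0,0,0,0.4,0,0,0]
    - [0,0,0,0.3,0,0,0]
    - [0,0,0,0.3,0,0,0]
    - [0,0,0,0.2,0,0,0]
    - [0,0,0,0,0,0,0]

```text
clock: 22.3
position: [467.4, 39.2, 101.0]
ee_rot: [-0.064, 0.998, 0.0, -0.0]
contact_force: [-0.0, -0.7, -3.5]
gripper_width: 21.0
```

servo_tool:
  rows:
    - [0,0,0,0.2,0,0,0]
    - [0,0,0,0.2,0,0,0]
    - [0,0,0,0.1,0,0,0]
    - [0,0,0,0,0,0,0]

```text
clock: 22.7
position: [467.8, 39.3, 97.4]
ee_rot: [-0.064, 0.998, 0.0, 0.0]
contact_force: [-3.9, 0.6, 7.9]
gripper_width: 20.8
```

servo_tool:
  rows:
    - [0,0,0,0.1,0,0,0]
    - [0,0,0,0.1,0,0,0]
    - [0,0,0,0.1,0,0,0]
    - [0,0,0,0,0,0,0]
    - [0,0,0,0,0,0,0]

```text
clock: 23.2
position: [467.7, 39.2, 95.6]
ee_rot: [-0.064, 0.998, 0.0, 0.0]
contact_force: [-7.4, 1.5, 15.0]
gripper_width: 21.0
```

servo_tool:
  rows:
    - [0,0,0,0.1,0,0,0]
    - [0,0,0,0.1,0,0,0]
    - [0,0,0,0,0,0,0]
    - [0,0,0,0,0,0,0]

```text
clock: 23.6
position: [467.7, 39.2, 95.5]
ee_rot: [-0.064, 0.998, -0.0, 0.001]
contact_force: [-12.5, 1.5, 30.6]
gripper_width: 21.2
```

servo_tool:
  rows:
    - [0,0,0,0,0,0,0]
    - [0,0,0,0,0,0,0]
    - [0,0,0,0,0,0,0]
    - [0,0,0,0,0,0,0]
    - [0,0,0,0,0,0,0]

```text
clock: 24.1
position: [467.8, 39.3, 95.6]
ee_rot: [-0.064, 0.998, -0.0, 0.001]
contact_force: [-13.0, 0.9, 31.1]
gripper_width: 21.0
```

```bash
python3 -c "
from h import *
s=read_state();print(s['position'],s['contact_force'],s['wrist_torque'],(R.from_quat(s['ee_rot'])*down(0).inv()).as_euler('zyx',degrees=True))
a=cv2.cvtColor(get_image('scene')['image'],4)[150:350,140:360];b=cv2.cvtColor(get_image('wrist')['image'],4)
cv2.imwrite('pics/w8.png',np.hstack([cv2.resize(a,(440,400),interpolation=2),cv2.resize(b,(360,400))]))"
```

```text
[467.75295101  39.26490033  95.57722751] [-13.00788669   0.91579194  31.11133849] [ 0.54877817  3.6765189  -0.09963467] [ 7.37664985 -0.08449868 -0.00795069]
```

View pics/w8.png

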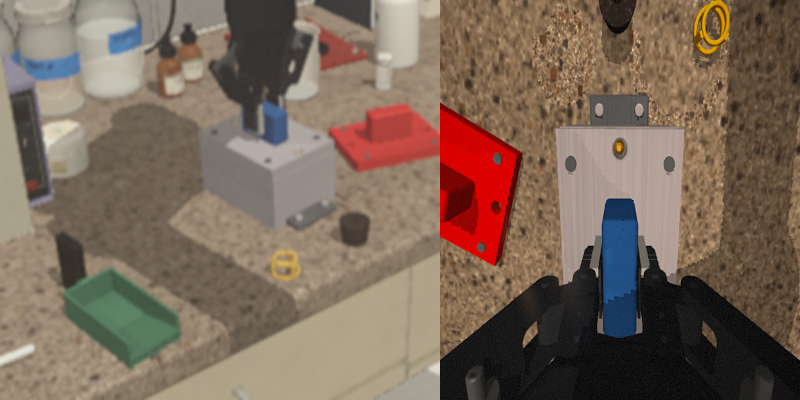

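The lid sits flush on the jar with the dowel standing in its hole at (619,148). The tray is upright and empty and the bystanders look untouched, so I'm handing it in.

```bash
python3 -c "
from h import *
print(job_done());s=read_state();print(s['clock'],s['position'],s['contact_force'])"
```

```text
the job is handed in; nothing more can be done
None
the job is handed in; nothing more can be done
```

The job is done and handed in at about 24 s; `job_done()` reported no verdict.

- **Balls and tray:** I tipped the tray over the jar, and the pictures show all four balls inside the cavity. The empty tray stands upright back at its starting place, let go.
- **Lid:** It is on both dowels and pressed home, with the gripper still holding it. The tool stopped at 95.6 mm, which puts the lid's underside at about 62 mm. The push then rose from 15 to 31 N with no further travel, so it is metal to metal. Tool tilt is under 0.1° and heading is 7.4°, against 7.2° measured for the jar.
- **Bystanders:** In the last scene view the beaker, cream jar, vial and red lid look undisturbed.

**Checks that were off:**
- The tray only reached about 31–32° of tip instead of the planned 34°. The arm seems to have hit a joint limit and lifted about 25 mm, but the tray was already empty.
- A sideways force of about 13 N remains on the pressed lid, probably from light contact with a dowel.
- My fit of the gasket circle failed because it picked up the red parts. I placed the jar from its top corners instead, and the dowel tip matched to about a pixel.

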